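Seat the reference cell in the oil clarity meter and shut its light cover

TASK

Get the oil clarity meter ready for its reference check: take the blue-stoppered reference cell from the tray and seat it fully home in the meter's sloping well, with its two clear windows in the light path (the white line on the stopper running along the white line on the deck), then shut the light cover fully over it. Hold the cell only by its frosted sides or its stopper, never with the fingers on the clear windows, and leave the amber cell standing where it is.

Things in the scene. Friction and masses are not known exactly. Their poses are not given: they have to be found in the camera images.
- ref_cell: Reference cell: solid glass, 24 x 24 mm, 58 mm tall, plus a 24 x 24 x 10 mm blue stopper on top (68 mm in all, 90 g); stands loose in the tray at any yaw. Origin: centre of its underside, z up. Clear (bluish, see-through) windows face +x and -x; the +y and -y sides are frosted white, to hold it by. A white line on the stopper runs along x, window to window. May go in turned half round.
- ref_cell_window_a: Clear window in the reference cell's +x face: 18 mm wide, from 4 to 54 mm above the underside, in the middle of the face and flush with it. Origin and axes as ref_cell. Keep fingers off.
- ref_cell_window_b: The same clear window in the -x face. Origin and axes as ref_cell. Keep fingers off.
- oil_cell: Another cell of the same shape and size, amber glass with an amber-brown stopper, standing in the tray about 90 to 120 mm from the reference cell. Origin: centre of its underside. To be left alone.
- tray: Shallow blue-grey tray with a black mat, fixed, 110 x 190 mm (x, y), rim 12 mm high; its floor is 5 mm above the bench. Origin: centre of its underside, on the bench.
- meter: Oil clarity meter: charcoal bench instrument, fixed, 110 mm high, 150 mm deep (x -55 to +95 mm from the origin), y -125 to +60 mm. Its top slopes 30 degrees down towards the front (-x, the robot's side), then is level from x = 62 mm back. Dark grey deck with the well on the left, blank display on the right. Origin: on the bench below the middle of the well's mouth, z up.
- meter_well: The meter's square cell well, 26 x 26 mm, 34 mm deep, its mouth flared to 34 mm over the top 8 mm. Origin: middle of its floor. z: out along the well, square to the deck (which lies at z = 34 mm), leaning 30 degrees towards the meter's front; x: up the slope, along the light path and the white line on the deck; y: to the left. Lamp housing 74 mm wide at x = 47 to 71 mm, up to z = 73 mm.
- cover_hinge (a point): Middle of the light cover's hinge line, on the upper front edge of the lamp housing: at x = 46, y = 0, z = 74 mm in the frame of meter_well. The line runs along that frame's y.
- cover (a joint): Light cover angle: 0 shut (parallel to the deck), 2.85 rad open; starts at 2.55 to 2.8, leaning back. Light grey hood, 70 g: top plate 3 mm thick, 76 mm wide, reaching 79 mm from the hinge line, with side and front walls 38 mm high on the well's side. A stiff hinge (0.06 N m) holds it where it is left: push it right down. Shut, it clears a seated cell by 6 mm.
- cover_lip (a point): On the outer face (upper when shut) of the cover's charcoal thumb lip, 92 mm from the hinge line, mid-width; that face lies 3 mm outside the hinge line. The lip, 44 mm wide and 3 mm thick, continues the top plate and ends 98 mm from the hinge line. Turns with the cover.

How it is judged:
On the way:
1. the reference cell is fully home in the well, its clear windows along the light path (distance between ref_cell and meter_well below 0.004 m and angle between the z axis of ref_cell and the z axis of meter_well, either way round below 0.1 rad and angle between the x axis of ref_cell and the x axis of meter_well, either way round below 0.15 rad), for 0.2 s.
At the end, for the whole second after the job is handed in: The reference cell rests fully home in the well (underside centre within 4 mm of the floor centre, within 0.1 rad of the well axis), windows within 0.15 rad of the light path, the cover shut to 0.05 rad, the amber cell upright (0.15 rad) within 15 mm of its start (all of step 1 and value of joint cover below 0.05 rad and linear speed of ref_cell below 0.01 m/s and distance of oil_cell from where it was at the start of the episode below 0.015 m and angle between oil_cell's own z axis and vertical below 0.15 rad); the robot touches nothing.
It fails at once if the fingers press on a clear window of the reference cell (over 1 N) (contact force between the fingers and ref_cell_window_a above 1 N or contact force between the fingers and ref_cell_window_b above 1 N).
It fails at once if the amber cell is knocked over (angle between oil_cell's own z axis and vertical above 0.5 rad).
It also fails if it takes over 64 s, if anything falls off the work surface, if the arm or the gripper's body presses on something with over 40 N, if the wrist force passes 120 N, or if a joint passes its speed limit or range.

ROBOT

A 6-joint arm with a two-finger parallel gripper is mounted at the origin on a cart in front of the work surface, level with it; the furniture and walls round the work are solid. World frame = base frame: x ahead of the robot, y to its left, z up, the work surface at z = 0. Lengths are in m, angles in rad, forces in N, time in s.
With the tool pointing down it reaches from about 0.25 to 0.775 m from the base axis. Payload 4 kg.
Tool frame: the origin (TCP) lies between the finger pads; the fingertips stand 14 mm ahead of it and the grasp point (between the pads) lies 5 mm behind it (robot.nose_length is the distance from the TCP to the fingertips, in m); z points along the fingers, y is the direction in which the jaws open and shut (so a half turn about z gives the same grasp; the last joint's range is limited). The gripper opens to 94 mm and grips with 3 to 60 N. Pads are 16 mm wide; open, the fingers measure 119 mm over their backs; the gripper's body (75 mm by 177 mm) begins 78 mm behind the grasp point.
Start: joints at [1.04, 0.087, 1.371, -0, 1.684, -0.103], TCP at [0.228, 0.5, 0.22] pointing down, gripper open.
Joint ranges: [-3.1, 3.1], [-0.76, 2.03], [0.27, 2.55], [-1.08, 4.22], [0.17, 2.65], [-2.57, 2.57]. Speed limits (rad/s): [2.79, 2.79, 3.14, 3.14, 3.14, 3.14].

INTERFACE

Orientations are given as [roll, pitch, yaw] about the fixed x, y, z axes, in that order (R = Rz(yaw) Ry(pitch) Rx(roll)).
In Python, from bench import robot, eyes, finder gives the robot as it stands.
- The arm moves only by the tool play_rows, never from a script. Its argument "rows" is a list of rows, each an object with "linear": the shift along the tool's x, y, z in cm, a list of three; "spin": the turn about the tool's z in degrees. A call has 1 to 12 rows; each row shifts and turns the commanded pose from where the row before left it, along the tool's axes as they then stand; what a row does not reach is not made up. A row lasts 1/12 s, in which the tool goes at most 41.7 mm and 7.16 degrees, less where a joint would pass 70% of its speed; a pose out of reach is approached as far as the arm can. A call with a gripper value outside its range is refused whole. "claw" is the finger opening in cm, from 0 to 9.4, set as the call begins (left out, the last holds). The fingers move at their own pace and stop on an object; the grip force is fixed at half the most. Time passes only in rows, so rows that do not move let the fingers close. It gives the time, the measured TCP pose, the force and the opening at its end, in the units of the state.
- robot.get_obs(): the state, without advancing time (a new reading comes with each control period).
- eyes.snapshot(name): name is "scene" or "top" or "wrist"; returns a dict with "frame" (420x560x3 uint8, red, green, blue), "fx", "fy", "cx", "cy" (pixels), "rvec" (rotation vector, rad) and "tvec" (3), from world to camera coordinates, as OpenCV has them; the wrist camera has in their place "mount" (4x4, takes a point from camera to tool coordinates, whose origin is the TCP and whose axes are the flange's). Camera axes: x right, y down, z forward; pixel columns grow to the right and rows downward; lengths in m; the calibration is good to about 2 mm. A picture is of the moment at which its call begins: read the wrist's pose just before it. There is no depth.
- robot.close_job(): hands the job in, once; it reports no verdict.
Trained networks look in a picture, given as the dict that the camera call returned (one of the last four; its "shot" number tells which), for a name from the list of things; names that differ only in an ending like _2 or _b are one class to them, and where a whole thing is asked for, a point or a joint stands for the part that bears it (a point fixed in the world has none). Each returns a list of dicts, best first, with "conf" (0 to 1); they miss things now and then, are a little off and sometimes report something else, mostly with a low value. They report only what shows in the picture. A call takes as long as a camera call.
- finder.silhouettes(picture, name): "pixels" (420x560 bool, what is visible of it) and "box" ([centre column, centre row, width, height] in pixels, round what is visible of it).
The state is a dict: "time": time; "joint_positions": joint angles; "qvel": joint speeds; "joint_torque": joint torques, N m; "tool_pos": TCP position; "ee_rot": TCP orientation; "wrist_force": force on the tool from outside, world axes, zero at the start; "wrist_torque": the same for the moment, N m; "width": finger opening in m.
Only numpy, scipy, OpenCV 4.12 (cv2) and the standard library are available. Lean on these libraries where they do the work, as an engineer would, in place of code of your own. Each camera call takes 0.05 s, during which the arm holds its last target. There are 200 camera calls.

## Working session

There is one attempt and no reset: what is moved stays moved. The work goes in short steps, Python scripts to look and compute and a tool call to move; the robot and the scene stay as the last step left them, time stands still between calls to the robot, and variables do not carry over. Pictures are saved under pics/ and viewed, about 8 in all and at most 12, crops included, and the job is handed in when it is done.

Besides the shell and the picture viewer there is one more tool, called after ">>>" as name([rows], argument=value, ...), one row to a line, values as JSON. play_rows: Moves the arm, as the interface text tells. Its arguments: {"type":"object","properties":{"rows":{"type":"array"},"claw":{"type":"number"}},"required":["rows"]}

```bash
ls; mkdir -p pics; cat > h.py <<'E'
import numpy as np, cv2
from scipy.spatial.transform import Rotation as R
from bench import robot, eyes, finder
def cam(p, obs=None):
    K=np.array([[p['fx'],0,p['cx']],[0,p['fy'],p['cy']],[0,0,1]])
    if 'mount' in p:
        T=np.eye(4);T[:3,:3]=R.from_euler('xyz',obs['ee_rot']).as_matrix();T[:3,3]=obs['tool_pos']
        W=np.linalg.inv(T@np.array(p['mount']))
        return K,W[:3,:3],W[:3,3]
    return K,R.from_rotvec(np.array(p['rvec']).ravel()).as_matrix(),np.array(p['tvec']).ravel()
def ray(c,u,v):
    K,r,t=c; d=r.T@np.linalg.inv(K)@np.array([u,v,1.]); return -r.T@t,d
def onz(c,u,v,z):
    o,d=ray(c,u,v); return o+d*(z-o[2])/d[2]
def proj(c,X):
    K,r,t=c; x=(np.atleast_2d(X)@r.T+t)@K.T; return x[:,:2]/x[:,2:]
def save(p,n): cv2.imwrite(f'pics/{n}.png',cv2.cvtColor(p['frame'],cv2.COLOR_RGB2BGR))
E
python3 - <<'E'
from h import *
print(robot.get_obs())
ims=[]
for n in ['top','scene']:
    p=eyes.snapshot(n); save(p,n); c=cam(p)
    print(n,'cam at',(-c[1].T@c[2]).round(3), c[1][2].round(3), p['fx'])
    for k in ['ref_cell','oil_cell','tray','meter','cover','meter_well','cover_lip']:
        try:
            for d in finder.silhouettes(p,k)[:2]: print(k,round(d['conf'],2),np.round(d['box'],1),d['pixels'].sum())
        except Exception as e: print(k,e)
E
```

```text
pics
{'time': 0.0, 'joint_positions': array([ 1.03988322e+00,  8.79184009e-02,  1.37222641e+00, -9.34346295e-06,
        1.68357765e+00, -1.03051172e-01]), 'qvel': array([ 1.40543343e-06,  1.31006503e-03,  4.37585080e-04, -6.56527329e-04,
        1.93724476e-04,  1.16995006e-03]), 'joint_torque': array([-1.98774255e-04, -3.40190935e+01, -3.02421892e+01,  7.17311958e-02,
        3.29877832e-02, -1.64940998e-04]), 'tool_pos': array([0.22793424, 0.49998888, 0.21833826]), 'ee_rot': array([-3.13947319e+00, -2.09853201e-04,  2.71372946e+00]), 'wrist_force': array([-0.52498243, -0.28058564, -0.23035953]), 'wrist_torque': array([-0.00141371, -0.02353524, -0.02095287]), 'width': 0.09378315128652821}
top cam at [0.288 0.185 0.944] [ 0.239 -0.002 -0.971] 494.837138256336
ref_cell 0.72 [247.9 241.6  13.3  18.8] 200
oil_cell 0.56 [198.4 251.6  20.   20.8] 308
oil_cell 0.33 [384.4 198.7  60.4  63. ] 2450
tray 0.79 [228.1 252.  103.6  77. ] 5009
tray 0.26 [249.8 240.6  17.4  21.5] 260
meter 0.72 [385.7 224.2 117.4 116.8] 10560
cover 0.84 [383.9 199.8  57.   63.3] 2469
meter_well 0.86 [389.2 220.1  97.2 104.5] 6067
cover_lip 0.73 [383.9 198.6  62.5  64.1] 2390
scene cam at [ 0.065 -0.559  0.613] [ 0.406  0.751 -0.521] 469.02628343209926
ref_cell 0.69 [271.6 227.5   9.1  31.4] 381
oil_cell 0.56 [247.5 208.   11.   32.2] 338
tray 0.82 [259.  232.6  86.4  49. ] 1925
meter 0.87 [348.1 270.4 125.9 163.5] 11996
cover 0.55 [345.9 218.6  61.8  61. ] 2076
cover 0.23 [349.4 269.4 127.  159. ] 12108
meter_well 0.67 [332.1 252.5  91.8 129.7] 5269
cover_lip 0.71 [347.3 220.9  60.   54.9] 2172
```

```bash
python3 - <<'E'
import cv2,numpy as np
t=cv2.imread('pics/top.png');s=cv2.imread('pics/scene.png')
def c(im,x,y,w,h,k): return cv2.resize(im[y:y+h,x:x+w],None,fx=k,fy=k,interpolation=cv2.INTER_CUBIC)
a=np.hstack([c(t,165,200,133,100,3),c(t,320,160,133,100,3)])
b=np.hstack([c(s,200,185,133,100,3),c(s,270,185,133,100,3)])
cv2.imwrite('pics/m1.png',np.vstack([a,b]))
E
```

```text
(no output)
```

View pics/m1.png

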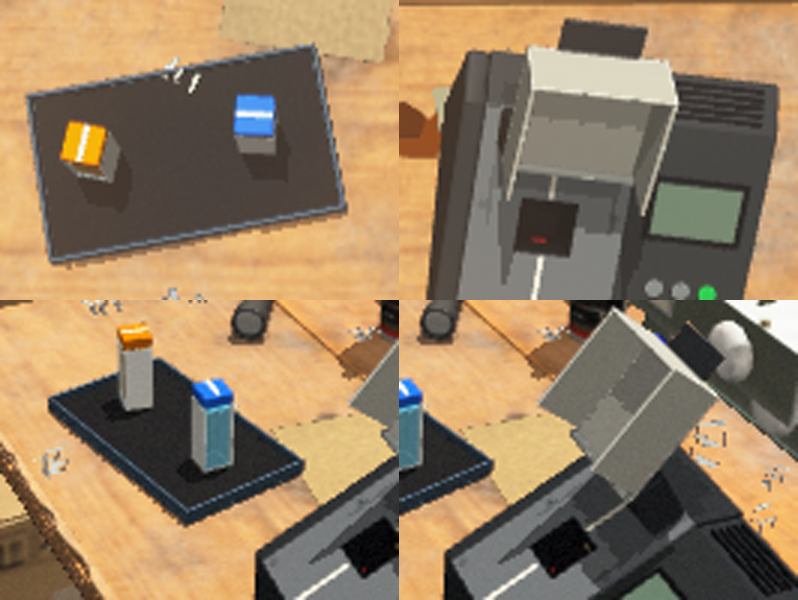

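View pics/top.png

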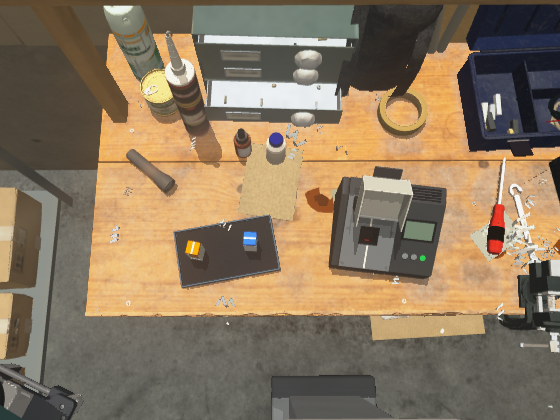

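```bash
python3 - <<'E'
from h import *
p=eyes.snapshot('top');c=cam(p)
f=p['frame']; hsv=cv2.cvtColor(f,cv2.COLOR_RGB2HSV)
for n,(x,y,w,h),lo,hi in [('blue',(238,225,25,30),(105,120,100),(125,255,255)),('amber',(183,235,28,30),(10,170,150),(25,255,255))]:
    m=np.zeros(f.shape[:2],np.uint8); m[y:y+h,x:x+w]=cv2.inRange(hsv,lo,hi)[y:y+h,x:x+w]
    m=cv2.morphologyEx(m,cv2.MORPH_CLOSE,np.ones((3,3)))
    pts=np.argwhere(m)[:,::-1]; r=cv2.minAreaRect(pts.astype(np.float32)); print(n,m.sum()//255,r, onz(c,*pts.mean(0),0.071).round(4))
for u,v in [(369.3,236)]: print('mouth',onz(c,u,v,0.0742))
a,b=onz(c,320+(544-399)/3,160+258/3,.07),onz(c,320+(530-399)/3,160+298/3,.062); print(a,b,np.degrees(np.arctan2(*(a-b)[[1,0]])))
t=finder.silhouettes(p,'tray')[0]['pixels'].astype(np.uint8)
r=cv2.minAreaRect(np.argwhere(t)[:,::-1].astype(np.float32));print(r,[onz(c,*q,.01).round(3) for q in cv2.boxPoints(r)])
w=eyes.snapshot('wrist');print(w['mount'],w['fx'])
E
```

```text
blue 169 ((249.5, 238.0), (12.0, 13.0), 90.0) [0.4669 0.2215 0.071 ]
amber 162 ((192.32691955566406, 247.36537170410156), (12.94366455078125, 13.139781951904297), 11.309932708740234) [0.4499 0.3238 0.071 ]
mouth [0.46851221 0.0061295  0.0742    ]
[0.45107103 0.00798845 0.07      ] [0.42823909 0.01606995 0.062     ] -19.491707248730584
((225.40731811523438, 250.48086547851562), (58.397647857666016, 101.18509674072266), 79.87532806396484) [array([0.495, 0.377, 0.01 ]), array([0.529, 0.184, 0.01 ]), array([0.416, 0.165, 0.01 ]), array([0.384, 0.353, 0.01 ])]
[[-8.79114246e-04 -9.60882621e-01 -2.76954537e-01  8.01867012e-02]
 [ 9.99999558e-01 -7.52188447e-04 -5.64529658e-04  7.38292572e-04]
 [ 3.34124735e-04 -2.76954911e-01  9.60882857e-01 -1.64169986e-01]
 [ 0.00000000e+00  0.00000000e+00  0.00000000e+00  1.00000000e+00]] 300.3912796503953
```

>>> play_rows([
  {"linear": [-3.03,-1.4,0],"spin": 0},
  {"linear": [-3.03,-1.4,0],"spin": 0},
  {"linear": [-3.03,-1.4,0],"spin": 0},
  {"linear": [-3.03,-1.4,0],"spin": 0},
  {"linear": [-3.03,-1.4,0],"spin": 0},
  {"linear": [-3.03,-1.4,0],"spin": 0},
  {"linear": [-3.03,-1.4,0],"spin": 0},
  {"linear": [-3.03,-1.4,0],"spin": 0},
  {"linear": [-3.03,-1.4,0],"spin": 0},
  {"linear": [-3.03,-1.4,0],"spin": 0},
  {"linear": [-3.03,-1.4,0],"spin": 0},
  {"linear": [0,0,0],"spin": 0},
], claw=6)

```text
time: 1.95
tool_pos: [0.4707, 0.2177, 0.2192]
ee_rot: [-3.14, 0.002, 2.707]
wrist_force: [-0.5, 0.4, -0.5]
width: 0.06
```

>>> play_rows([
  {"linear": [0,0,0],"spin": 6.5},
  {"linear": [0,0,0],"spin": 6.5},
  {"linear": [0,0,0],"spin": 6.5},
  {"linear": [0,0,0],"spin": 6.5},
  {"linear": [0,0,0],"spin": 6.5},
  {"linear": [0,0,0],"spin": 6.5},
  {"linear": [0,0,0],"spin": 6.5},
  {"linear": [0,0,0],"spin": 6.5},
  {"linear": [0,0,0],"spin": 6.5},
  {"linear": [0,0,0],"spin": 6.5},
  {"linear": [0,0,0],"spin": 0},
  {"linear": [0,0,0],"spin": 0},
])

```text
time: 2.95
tool_pos: [0.4673, 0.2224, 0.2196]
ee_rot: [3.142, -0.0, 1.583]
wrist_force: [-0.3, 0.2, 0.7]
width: 0.0599
```

```bash
cat >> h.py <<'E'
def to(tgt,yawdeg=None,o=None):
    o=o or robot.get_obs(); M=R.from_euler('xyz',o['ee_rot']).as_matrix()
    print('tcp',o['tool_pos'].round(4),'yaw',np.degrees(o['ee_rot'][2]).round(2),'rp',o['ee_rot'][:2].round(4),'F',o['wrist_force'].round(1),'w',round(o['width'],4),'t',o['time'])
    print('move cm',((np.array(tgt)-o['tool_pos'])@M*100).round(2),'spin',None if yawdeg is None else round((np.degrees(o['ee_rot'][2])-yawdeg+180)%360-180,2))
E
python3 - <<'E'
from h import *
to([0.467,0.2215,0.2],90)
o=robot.get_obs();p=eyes.snapshot('wrist');save(p,'w1');c=cam(p,o)
for k in ['ref_cell','oil_cell','meter_well']:
    for d in finder.silhouettes(p,k)[:2]: print(k,round(d['conf'],2),np.round(d['box'],1))
f=p['frame'];hsv=cv2.cvtColor(f,cv2.COLOR_RGB2HSV)
m=cv2.inRange(hsv,(105,120,100),(125,255,255)); m=cv2.morphologyEx(m,cv2.MORPH_CLOSE,np.ones((5,5)))
n,l,st,ce=cv2.connectedComponentsWithStats(m)
for i in range(1,n):
    if st[i,4]>100: print(st[i],ce[i],onz(c,*ce[i],.073).round(4))
print(proj(c,[[.467,.2215,.073]]))
E
```

```text
tcp [0.4673 0.2224 0.2196] yaw 90.68 rp [ 3.1416e+00 -2.0000e-04] F [-0.3  0.2  0.7] w 0.0599 t 2.95
move cm [-0.09 -0.03  1.96] spin 0.68
oil_cell 0.7 [264.9 107.3  28.9  30.7]
meter_well 0.72 [287.1 357.7 108.5  88. ]
[268 195  23  23 485] [278.90515464 205.73814433] [0.4699 0.2212 0.073 ]
[440 247  22  21 358] [450.77374302 257.44413408] [0.6641 0.163  0.073 ]
[[276.18589504 205.39809152]]
```

View pics/w1.png

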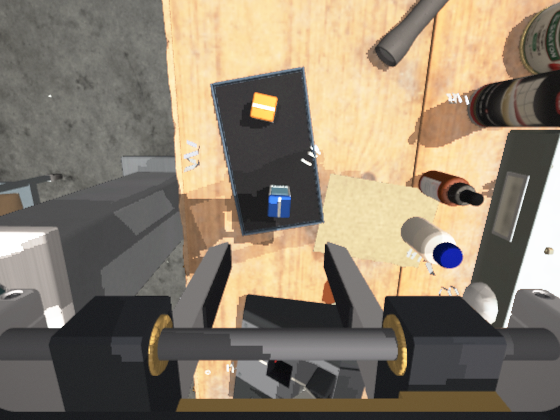

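>>> play_rows([
  {"linear": [0,0,2],"spin": 0},
  {"linear": [0,0,2],"spin": 0},
  {"linear": [0,0,2],"spin": 0},
  {"linear": [0,0,1.5],"spin": 0},
  {"linear": [0,0,0],"spin": 0},
  {"linear": [0,0,0],"spin": 0},
])

```text
time: 3.65
tool_pos: [0.467, 0.2219, 0.1438]
ee_rot: [-3.14, 0.001, 1.58]
wrist_force: [0.1, 0.0, 1.0]
width: 0.0603
```

```bash
python3 - <<'E'
from h import *
to([0.467,0.2215,0.0],90)
o=robot.get_obs();p=eyes.snapshot('wrist');c=cam(p,o)
f=p['frame']; q=proj(c,[[.469,.2215,.073]])[0]; print(q)
np.save('w2.npy',f); print(c[0],c[1],c[2])
x,y=(q-24).astype(int); print('crop',x,y)
k=f[max(y,0):y+56,x:x+48]; cv2.imwrite('pics/w2.png',cv2.cvtColor(cv2.resize(k,None,fx=10,fy=10,interpolation=cv2.INTER_CUBIC),cv2.COLOR_RGB2BGR))
E
```

```text
tcp [0.467  0.2219 0.1438] yaw 90.52 rp [-3.1397e+00  6.0000e-04] F [0.1 0.  1. ] w 0.0603 t 3.65
move cm [-0.03  0.02 14.38] spin 0.52
[278.86435971 228.09551537]
[[300.39127965   0.         277.21987792]
 [  0.         300.39127965 212.13174681]
 [  0.           0.           1.        ]] [[ 0.99996597  0.00815897 -0.0012175 ]
 [ 0.00817665 -0.96075923  0.27726313]
 [ 0.00109246 -0.27726365 -0.96079325]] [-0.46934285  0.20193071  0.37937948]
crop 254 204
```

View pics/w2.png

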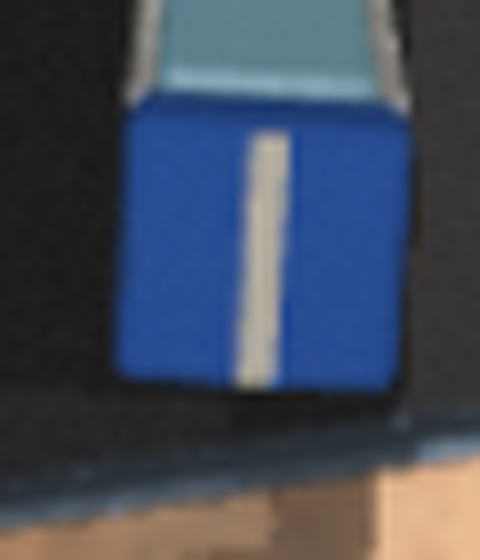

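```bash
python3 - <<'E'
from h import *
c=(np.array([[300.39,0,277.22],[0,300.39,212.13],[0,0,1]]),np.array([[ 0.99996597,0.00815897,-0.0012175 ],[ 0.00817665,-0.96075923,0.27726313],[ 0.00109246,-0.27726365,-0.96079325]]),np.array([-0.46934285,0.20193071,0.37937948]))
P=[onz(c,u/10+254-.5+.05,v/10+204-.5+.05,.073)[:2] for u,v in [(127,128),(408,132),(398,388),(115,378),(269,130),(254,388)]]
P=np.array(P);print(P.round(4)); print('c',P[:4].mean(0),'line mid',P[4:].mean(0))
for a,b in [(0,1),(3,2),(3,0),(2,1),(5,4)]: d=P[b]-P[a];print(np.linalg.norm(d).round(4),np.degrees(np.arctan2(d[1],d[0])).round(2))
E
```

```text
[[0.4586 0.2316]
 [0.4816 0.2314]
 [0.4813 0.209 ]
 [0.4575 0.2097]
 [0.4702 0.2315]
 [0.4692 0.2089]]
c [0.46974135 0.2204015 ] line mid [0.46969678 0.22017665]
0.023 -0.36
0.0237 -1.67
0.0219 87.26
0.0224 89.23
0.0226 87.45
```

>>> play_rows([
  {"linear": [-0.14,0.27,0],"spin": 2.3},
  {"linear": [0,0,2],"spin": 0},
  {"linear": [0,0,2],"spin": 0},
  {"linear": [0,0,2],"spin": 0},
  {"linear": [0,0,1.2],"spin": 0},
  {"linear": [0,0,0.5],"spin": 0},
  {"linear": [0,0,0],"spin": 0},
  {"linear": [0,0,0],"spin": 0},
])

```text
time: 4.37
tool_pos: [0.4711, 0.221, 0.0687]
ee_rot: [3.14, -0.001, 1.539]
wrist_force: [0.2, 0.8, 0.1]
width: 0.06
```

>>> play_rows([
  {"linear": [0,0,0],"spin": 0},
  {"linear": [0,0,0],"spin": 0},
  {"linear": [0,0,0],"spin": 0},
  {"linear": [0,0,0],"spin": 0},
  {"linear": [0,0,0],"spin": 0},
  {"linear": [0,0,0],"spin": 0},
  {"linear": [0,0,0],"spin": 0},
  {"linear": [0,0,0],"spin": 0},
], claw=2)

```text
time: 5.03
tool_pos: [0.4703, 0.2208, 0.0676]
ee_rot: [3.141, -0.0, 1.539]
wrist_force: [-0.1, 0.8, 0.1]
width: 0.0234
```

>>> play_rows([
  {"linear": [0,0,-1],"spin": 0},
  {"linear": [0,0,-3.3],"spin": 0},
  {"linear": [0,0,-3.3],"spin": 0},
  {"linear": [0,0,-3.3],"spin": 0},
  {"linear": [0,0,-3.3],"spin": 0},
  {"linear": [0,0,-3.3],"spin": 0},
  {"linear": [0,0,-2.5],"spin": 0},
  {"linear": [0,0,-1],"spin": 0},
  {"linear": [-2.5,0,0],"spin": 0},
  {"linear": [-3.5,0,0],"spin": 0},
  {"linear": [-3.5,0,0],"spin": 0},
  {"linear": [-3.5,0,0],"spin": 0},
])

```text
time: 6.03
tool_pos: [0.4654, 0.0897, 0.2764]
ee_rot: [-3.14, 0.0, 1.541]
wrist_force: [1.5, -0.9, -1.1]
width: 0.0238
```

>>> play_rows([
  {"linear": [-3.5,0,0],"spin": 0},
  {"linear": [-3.5,0,0],"spin": 0},
  {"linear": [-3.5,0,0],"spin": 0},
  {"linear": [-3,0,0],"spin": 0},
  {"linear": [-2,0,0],"spin": 0},
  {"linear": [0,0,0],"spin": 0},
  {"linear": [0,0,0],"spin": 0},
  {"linear": [0,0,0],"spin": 0},
])

```text
time: 6.7
tool_pos: [0.461, -0.0635, 0.2768]
ee_rot: [-3.14, -0.001, 1.54]
wrist_force: [0.1, -0.0, -1.2]
width: 0.0236
```

```bash
python3 - <<'E'
from h import *
to([0.467,0.2215,0.0],90)
o=robot.get_obs();p=eyes.snapshot('wrist');c=cam(p,o); save(p,'w3')
np.savez('w3.npz',K=c[0],r=c[1],t=c[2],f=p['frame'])
q=proj(c,[[.4685,.006,.074]])[0]; print(q)
x,y=(q-[66,50]).astype(int); x=max(x,0);y=max(y,0);print('crop',x,y)
k=p['frame'][y:y+100,x:x+133]; cv2.imwrite('pics/w3c.png',cv2.cvtColor(cv2.resize(k,None,fx=6,fy=6,interpolation=cv2.INTER_CUBIC),cv2.COLOR_RGB2BGR))
E
```

```text
tcp [ 0.461  -0.0635  0.2768] yaw 88.21 rp [-3.1403e+00 -1.1000e-03] F [ 0.1 -0.  -1.2] w 0.0236 t 6.7
move cm [28.47 -0.26 27.71] spin -1.79
[281.17964936 135.83518073]
crop 215 85
```

View pics/w3c.png

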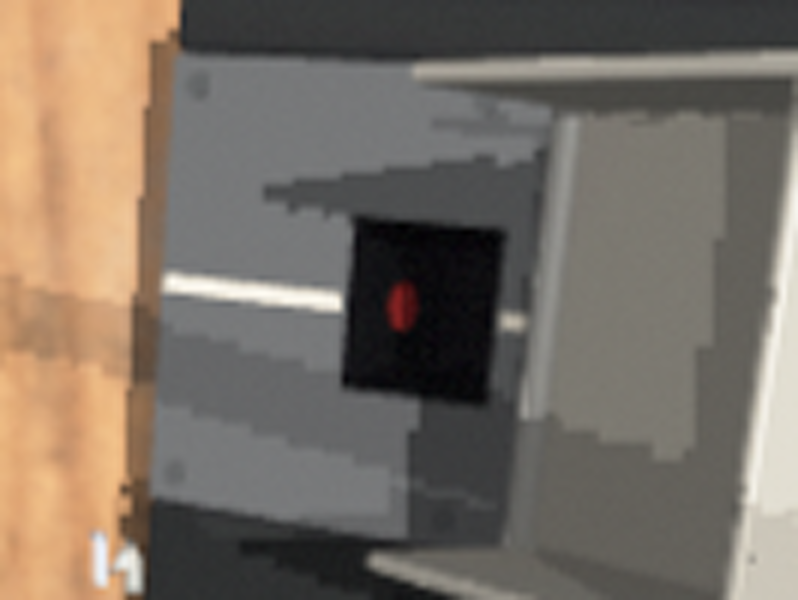

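```bash
python3 - <<'E'
from h import *
from scipy.optimize import least_squares
d=np.load('w3.npz');c=(d['K'],d['r'],d['t'])
uv=np.array([(356,217),(503,231),(488,403),(342,387)])/6+[215-.42,85-.42]
Rw=R.from_euler('y',-30,degrees=True).as_matrix()
print(Rw@[0,0,1],Rw@[1,0,0])
W=np.array([[-17,17,34],[17,17,34],[17,-17,34],[-17,-17,34]])/1e3
m0=np.array([.017,0,.0742-.034*.866])
def wld(x,P): return (R.from_euler('z',x[2]).as_matrix()@(np.atleast_2d(P)@Rw.T+m0).T).T+[x[0],x[1],x[3] if len(x)>3 else 0]
f=lambda x:(proj(c,wld(x,W))-uv).ravel()
s=least_squares(f,[.4685,.006,-.15]);print(s.x,np.degrees(s.x[2]),f(s.x).round(2))
s4=least_squares(f,[.4685,.006,-.15,0]);print(s4.x,np.degrees(s4.x[2]),f(s4.x).round(2))
L=np.array([(165,283),(340,300),(524,322)])/6+[215-.42,85-.42]
print(L,proj(c,wld(s.x,np.array([[-.0555,0,.034],[-.017,0,.034],[.022,0,.034]]))))
# check in top view
p=eyes.snapshot('top');ct=cam(p);print(proj(ct,wld(s.x,W)), proj(ct,wld(s.x,[0,0,.034])))
x=s.x
print('floor',wld(x,[0,0,0]),'mouth',wld(x,[0,0,.034]),'hinge',wld(x,[.046,0,.074]))
np.save('meter.npy',x)
# cover angle: project lip ends for angles into wrist & top
for a in [2.55,2.6,2.65,2.7,2.75,2.8]:
    q=wld(x,np.array([.046-.098*np.cos(a),0,.074+.098*np.sin(a)])); print(a,q.round(3),proj(c,q).round(1),proj(ct,q).round(1))
t=p['frame'];cv2.imwrite('pics/t2.png',cv2.cvtColor(t,cv2.COLOR_RGB2BGR))
for d in finder.silhouettes(p,'cover')[:1]: print(d['box'])
E
```

```text
[-0.5        0.         0.8660254] [0.8660254 0.        0.5      ]
[ 0.47259382  0.0052873  -0.1130728 ] -6.478594367525602 [-0.45 -0.27  0.55 -0.69  0.13  0.76 -0.26  0.28]
[ 0.47289826  0.00492212 -0.11332241 -0.0120401 ] -6.492895594421722 [-0.07  0.2   0.11 -0.26 -0.21  0.22  0.17 -0.15]
[[242.08       131.74666667]
 [271.24666667 134.58      ]
 [301.91333333 138.24666667]] [[246.44553206 132.46831336]
 [272.37773191 135.10026562]
 [301.36599383 138.04238862]]
[[358.85059759 241.69272501]
 [361.56372469 223.78166226]
 [380.56777401 225.75972997]
 [377.64962804 243.66648263]] [[369.64594993 233.77262103]]
floor [[0.48948526 0.00336916 0.044756  ]] mouth [[0.47259382 0.0052873  0.07420086]] hinge [[0.49230431 0.00304903 0.13184188]]
2.55 [[ 0.535 -0.002  0.22 ]] [[376.1 150.3]] [[390.5 174.4]]
2.6 [[ 0.539 -0.002  0.218]] [[381.  150.5]] [[390.3 172.2]]
2.65 [[ 0.544 -0.003  0.215]] [[385.5 150.7]] [[390.1 170.2]]
2.7 [[ 0.548 -0.003  0.212]] [[389.7 150.9]] [[389.8 168.3]]
2.75 [[ 0.552 -0.004  0.21 ]] [[393.5 151. ]] [[389.5 166.5]]
2.8 [[ 0.555 -0.004  0.206]] [[396.9 151.1]] [[389.1 164.9]]
[386.9, 198.3, 55.2, 64.0]
```

>>> play_rows([
  {"linear": [2.5,-0.3,0],"spin": 0},
  {"linear": [3.5,-0.4,0],"spin": 0},
  {"linear": [3.5,-0.4,0],"spin": 0},
  {"linear": [3.5,-0.4,0],"spin": 0},
  {"linear": [3.5,-0.4,0],"spin": 0},
  {"linear": [3.5,-0.4,0],"spin": 0},
  {"linear": [3.5,-0.4,0],"spin": 0},
  {"linear": [2.2,-0.2,0],"spin": 0},
  {"linear": [1,0,0],"spin": 0},
  {"linear": [0,0,0],"spin": 0},
])

```text
time: 7.68
tool_pos: [0.4401, 0.2059, 0.2772]
ee_rot: [-3.141, -0.0, 1.544]
wrist_force: [0.1, 0.9, -0.5]
width: 0.0234
```

>>> play_rows([
  {"linear": [0,0,0.5],"spin": -6.8},
  {"linear": [0,0,0.5],"spin": -6.8},
  {"linear": [0,0,0.5],"spin": -6.8},
  {"linear": [0,0,0.5],"spin": -6.8},
  {"linear": [0,0,0.5],"spin": -6.8},
  {"linear": [0,0,0.5],"spin": -6.8},
  {"linear": [0,0,0.5],"spin": -6.8},
  {"linear": [0,0,0.5],"spin": -6.8},
  {"linear": [0,0,0.5],"spin": -6.8},
  {"linear": [0,0,0.5],"spin": -6.8},
  {"linear": [0,0,0.5],"spin": -6.8},
  {"linear": [0,0,0.5],"spin": -6.8},
])

```text
time: 8.68
tool_pos: [0.441, 0.2021, 0.2173]
ee_rot: [-3.141, 0.0, 2.968]
wrist_force: [-0.2, -0.0, -1.2]
width: 0.0236
```

>>> play_rows([
  {"linear": [0,0,0.5],"spin": -6.8},
  {"linear": [0,0,0.5],"spin": -6.8},
  {"linear": [0,0,0.5],"spin": -6.5},
  {"linear": [0,0,0],"spin": 0},
  {"linear": [0,0,0],"spin": 0},
])

```text
time: 9.1
tool_pos: [0.4408, 0.2025, 0.2023]
ee_rot: [-3.141, -0.001, -2.973]
wrist_force: [0.2, -0.2, -1.5]
width: 0.0239
```

```bash
python3 - <<'E'
from h import *
to([0.44,0.205,0.0695],-170.3)
print(robot.get_obs()['joint_positions'].round(2))
o=robot.get_obs();p=eyes.snapshot('wrist');c=cam(p,o);save(p,'w4')
# tray front rim: edges in wrist view
for k in ['tray']:
  for d in finder.silhouettes(p,k)[:1]:
    r=cv2.minAreaRect(np.argwhere(d['pixels'])[:,::-1].astype(np.float32));print(d['conf'],[onz(c,*q,.012).round(4) for q in cv2.boxPoints(r)])
    g=np.uint8(d['pixels']);
    # lowest-x boundary: for columns, topmost pixel of the silhouette
    for u in range(150,440,30):
        v=np.where(g[:,u])[0]
        if len(v): print(u,v.min(),onz(c,u,v.min(),.012).round(4))
E
```

```text
tcp [0.4408 0.2025 0.2023] yaw -170.36 rp [-3.141e+00 -5.000e-04] F [ 0.2 -0.2 -1.5] w 0.0239 t 9.1
move cm [ 0.03  0.27 13.28] spin -0.06
[ 0.31 -0.05  1.55 -0.    1.65 -1.43]
0.84 [array([0.4185, 0.1636, 0.012 ]), array([0.3874, 0.3476, 0.012 ]), array([0.494 , 0.3789, 0.012 ]), array([0.5279, 0.1791, 0.012 ])]
270 173 [0.4165 0.1897 0.012 ]
300 172 [0.4094 0.2244 0.012 ]
330 172 [0.4035 0.2594 0.012 ]
360 172 [0.3976 0.2944 0.012 ]
390 172 [0.3917 0.3293 0.012 ]
```

View pics/w4.png

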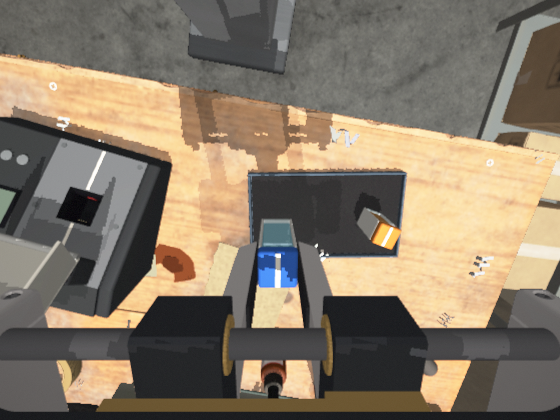

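>>> play_rows([
  {"linear": [0,0,3],"spin": 0},
  {"linear": [0,0,3],"spin": 0},
  {"linear": [0,0,3],"spin": 0},
  {"linear": [0,0,2.5],"spin": 0},
  {"linear": [0,0,1.2],"spin": 0},
  {"linear": [0,0,0.5],"spin": 0},
  {"linear": [0,0,0],"spin": 0},
  {"linear": [0,0,0],"spin": 0},
])

```text
time: 9.87
tool_pos: [0.4415, 0.2038, 0.0716]
ee_rot: [3.141, 0.002, -2.97]
wrist_force: [0.6, 1.1, -1.3]
width: 0.0239
```

>>> play_rows([
  {"linear": [0.3,0,0],"spin": 0},
  {"linear": [0.3,0,0],"spin": 0},
  {"linear": [0.3,0,0],"spin": 0},
  {"linear": [0.1,0,0],"spin": 0},
  {"linear": [0,0,0],"spin": 0},
])

```text
time: 10.28
tool_pos: [0.4307, 0.2019, 0.071]
ee_rot: [3.141, 0.001, -2.969]
wrist_force: [-0.6, -0.7, -1.4]
width: 0.0241
```

>>> play_rows([
  {"linear": [0.2,0,0],"spin": 0},
  {"linear": [0.2,0,0],"spin": 0},
  {"linear": [0.2,0,0],"spin": 0},
  {"linear": [0.2,0,0],"spin": 0},
])

```text
time: 10.62
tool_pos: [0.4247, 0.2005, 0.0711]
ee_rot: [-3.141, 0.005, -2.969]
wrist_force: [4.9, -0.4, -3.1]
width: 0.0234
```

>>> play_rows([
  {"linear": [0.2,0,0.05],"spin": 0},
  {"linear": [0.2,0,0.05],"spin": 0},
  {"linear": [0.2,0,0.05],"spin": 0},
  {"linear": [0.2,0,0],"spin": 0},
  {"linear": [0.2,0,0],"spin": 0},
  {"linear": [0.2,0,0],"spin": 0},
  {"linear": [0.2,0,0],"spin": 0},
  {"linear": [0.2,0,0],"spin": 0},
  {"linear": [0.2,0,0],"spin": 0},
  {"linear": [0.2,0,0],"spin": 0},
  {"linear": [0,0,0],"spin": 0},
  {"linear": [0,0,0],"spin": 0},
])

```text
time: 11.62
tool_pos: [0.4033, 0.1972, 0.0692]
ee_rot: [3.141, 0.0, -2.969]
wrist_force: [4.0, -1.5, 2.7]
width: 0.0234
```

```bash
python3 - <<'E'
from h import *
to([0.4,0.205,0.0695],-170.3)
p=eyes.snapshot('scene');c=cam(p)
o=robot.get_obs(); q=proj(c,[o['tool_pos']])[0]; x,y=(q-[50,37]).astype(int); print(q,x,y)
k=p['frame'][y:y+75,x:x+100]; cv2.imwrite('pics/s4.png',cv2.cvtColor(cv2.resize(k,None,fx=8,fy=8,interpolation=cv2.INTER_CUBIC),cv2.COLOR_RGB2BGR))
# predicted bottom centre for tilts
t=o['tool_pos']; ax=R.from_euler('xyz',o['ee_rot']).as_matrix()[:,0]
for a in [0,10,20,30]:
    a=np.radians(a); P=t-[0,0,.0046]; d=np.array([*(ax[:2]*np.sin(a)),np.cos(a)])
    print(np.degrees(a),((proj(c,[P+.01*d,P-.058*d])-[x,y])*8).round(0).tolist())
E
```

```text
tcp [0.4033 0.1972 0.0692] yaw -170.11 rp [3.1413e+00 4.0000e-04] F [ 4.  -1.5  2.7] w 0.0234 t 11.6167
move cm [ 0.19  0.83 -0.03] spin 0.19
[247.64852299 225.97073948] 197 188
0.0 [[405.0, 287.0], [408.0, 496.0]]
10.0 [[399.0, 289.0], [438.0, 481.0]]
20.0 [[394.0, 293.0], [467.0, 461.0]]
29.999999999999996 [[389.0, 297.0], [495.0, 437.0]]
```

View pics/s4.png

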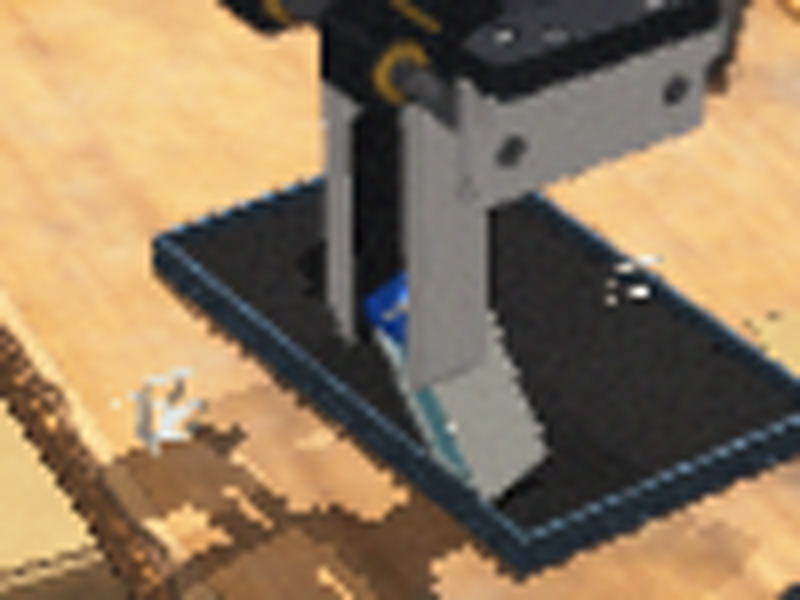

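>>> play_rows([
  {"linear": [0.15,0,0],"spin": 0},
  {"linear": [0.15,0,0],"spin": 0},
  {"linear": [0,0,0],"spin": 0},
  {"linear": [-0.1,0,-0.3],"spin": 0},
  {"linear": [0,0,-2],"spin": 0},
  {"linear": [0,0,-3],"spin": 0},
  {"linear": [0,0,-3],"spin": 0},
  {"linear": [0,0,-3],"spin": 0},
  {"linear": [0,0,-3],"spin": 0},
  {"linear": [0,0,-2],"spin": 0},
  {"linear": [0,0,0],"spin": 0},
  {"linear": [0,0,0],"spin": 0},
])

```text
time: 12.67
tool_pos: [0.4001, 0.1967, 0.2313]
ee_rot: [3.141, -0.003, -2.969]
wrist_force: [-0.2, -0.3, -1.3]
width: 0.0238
```

```bash
python3 - <<'E'
from h import *
to([0.44,0.02,0.24],173.5)
p=eyes.snapshot('scene');c=cam(p)
o=robot.get_obs(); q=proj(c,[o['tool_pos']])[0]; x,y=(q-[26,10]).astype(int); print(q,x,y)
k=p['frame'][y:y+40,x:x+53]; cv2.imwrite('pics/s5.png',cv2.cvtColor(cv2.resize(k,None,fx=15,fy=15,interpolation=cv2.INTER_CUBIC),cv2.COLOR_RGB2BGR))
t=o['tool_pos']; M=R.from_euler('xyz',o['ee_rot']).as_matrix(); ax=M[:,0];ay=M[:,1]
s=np.sign((-.559-t[1])*ay[1]) # near side
for a in [20,25,30,35]:
    a=np.radians(a); P=t-[0,0,.0046]; d=np.array([*(ax[:2]*np.sin(a)),np.cos(a)]); e=np.array([*(ax[:2]*np.cos(a)),-np.sin(a)])
    b=P-.058*d+.012*s*ay
    print(np.degrees(a).round(),((proj(c,[b+.012*e,b-.012*e,b-.012*e+.068*d])-[x,y]+.5)*15).round(0).tolist())
E
```

```text
tcp [0.4001 0.1967 0.2313] yaw -170.09 rp [ 3.1412e+00 -3.1000e-03] F [-0.2 -0.3 -1.3] w 0.0238 t 12.6667
move cm [ -0.88 -18.1   -0.88] spin 16.41
[245.12214608 156.82945528] 219 146
20.0 [[511.0, 621.0], [649.0, 521.0], [503.0, 124.0]]
25.0 [[542.0, 604.0], [675.0, 493.0], [495.0, 122.0]]
30.0 [[573.0, 585.0], [699.0, 463.0], [487.0, 120.0]]
35.0 [[602.0, 563.0], [722.0, 432.0], [478.0, 120.0]]
```

View pics/s5.png

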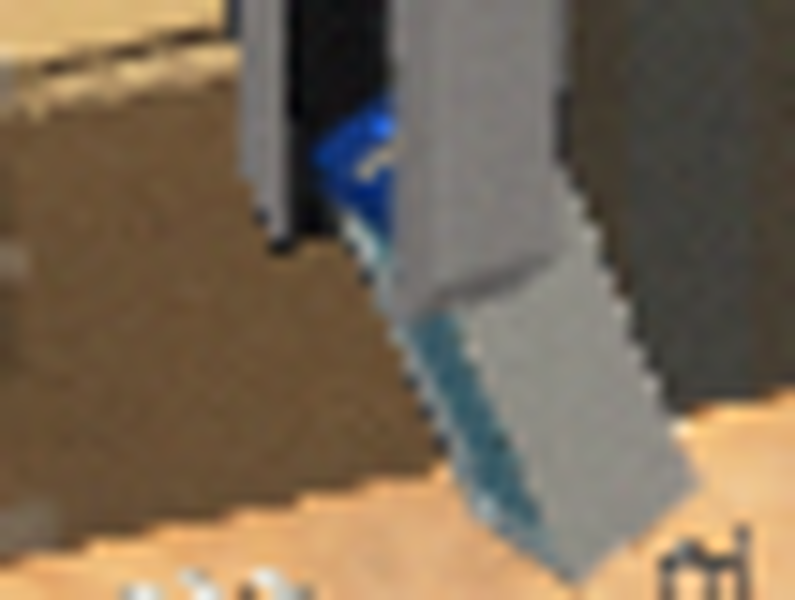

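```bash
python3 - <<'E'
from h import *
from scipy.optimize import least_squares
p=eyes.snapshot('scene');c=cam(p);o=robot.get_obs();x,y=219,146
t=o['tool_pos']; M=R.from_euler('xyz',o['ee_rot']).as_matrix(); ax=M[:,0];ay=M[:,1]
s=np.sign((-.559-t[1])*ay[1])
m=np.array([(577,583),(697,485)]); tr=np.array([565,165]); tl=np.array([465,310])
mj=np.array([480,508])  # far bottom front corner
def f(v,full=False):
    a=v[0]; d=np.array([*(ax[:2]*np.sin(a)),np.cos(a)]); e=np.array([*(ax[:2]*np.cos(a)),-np.sin(a)])
    b=t+ax*v[1]/1e3+np.array([0,0,v[2]/1e3])-.0626*d
    g=lambda X:(proj(c,[X])[0]-[x,y]+.5)*15
    n=b+.012*s*ay
    A,B=g(n+.012*e),g(n-.012*e); A2,B2=g(n+.012*e+.06*d),g(n-.012*e+.06*d)
    ln=lambda P,Q,X: np.cross(Q-P,X-P)/np.linalg.norm(Q-P)
    r=np.concatenate([A-m[0],B-m[1],[ln(A,A2,tl),ln(B,B2,tr)],g(b-.012*s*ay+.012*e)-mj])
    return r
z=least_squares(f,[.4,0,0]);print(np.degrees(z.x[0]),z.x[1:],z.fun.round(0))
a=z.x[0];print('bottom centre rel TCP along tool x, z (mm):',z.x[1]-62.6*np.sin(a),z.x[2]-62.6*np.cos(a))
E
```

```text
22.75519956667963 [-5.8423723   2.46005784] [ -3.   1.  12.  -8.  12. -11.  -8.   7.]
bottom centre rel TCP along tool x, z (mm): -30.05571735507332 -55.26752587636567<stdin>:14: DeprecationWarning: Arrays of 2-dimensional vectors are deprecated. Use arrays of 3-dimensional vectors instead. (deprecated in NumPy 2.0)
```

```bash
python3 - <<'E'
from h import *
o=robot.get_obs();p=eyes.snapshot('wrist');c=cam(p,o)
np.savez('w5.npz',f=p['frame'],mount=p['mount'],K=c[0])
q=proj(c,[o['tool_pos']])[0];print(q)
x,y=225,205;k=p['frame'][y:y+96,x:x+100]; cv2.imwrite('pics/w5.png',cv2.cvtColor(cv2.resize(k,None,fx=6,fy=6,interpolation=cv2.INTER_CUBIC),cv2.COLOR_RGB2BGR))
E
```

```text
[276.87822323 264.40570356]
```

View pics/w5.png

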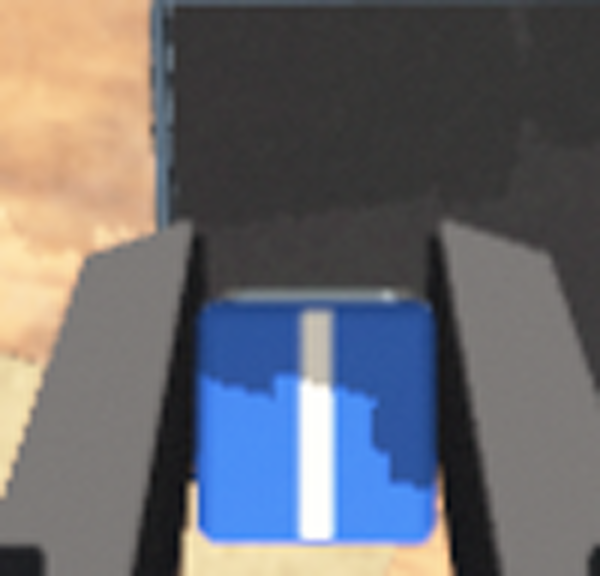

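```bash
python3 - <<'E'
from h import *
from scipy.optimize import least_squares
D=np.load('w5.npz');K=D['K'];Mi=np.linalg.inv(D['mount'])
c=(K,Mi[:3,:3],Mi[:3,3])
cor=np.array([(199,301),(435,299),(439,543),(196,543)])/6+[225-.42,205-.42]
vA=290/6+205-.42
def model(v):
    a,du,dz,dy=v; d=np.array([np.sin(a),0,-np.cos(a)]); e=np.array([np.cos(a),0,np.sin(a)]); yy=np.array([0,1,0])
    b=np.array([du,dy,dz])/1e3-.0626*d; T=b+.068*d
    return np.array([T+.012*e+.012*yy*s for s in (-1,1)]+[T-.012*e+.012*yy*s for s in (1,-1)]+[b+.012*e])
def f(v):
    q=proj(c,model(v)); 
    q4=q[:4] 
    if q4[0,0]>q4[1,0]: q4=q4[[1,0,3,2]]
    return np.concatenate([(q4-cor).ravel(),[q[4,1]-vA]])
for dz0 in (0,):
    z=least_squares(f,[.4,0,dz0,0]);a=z.x[0];print(np.degrees(a),z.x[1:],z.fun.round(2)); print('bottom rel TCP tool x, up:',z.x[1]-62.6*np.sin(a),-z.x[2]-62.6*np.cos(a))
E
```

```text
22.96625804091848 [-8.50859218  4.21555762  0.34036545] [-0.07 -0.19  0.13  0.12 -0.19  0.02  0.13  0.04  0.01]
bottom rel TCP tool x, up: -32.93442156507986 -61.853556014218626
```

```bash
cat >> h.py <<'E'
X=np.array([0.47259382,0.0052873,-0.1130728])
Rw=R.from_euler('y',-30,degrees=True).as_matrix()
def well(x,y,z):
    return R.from_euler('z',X[2]).as_matrix()@(Rw@np.array([x,y,z])/1e3+[.017,0,.0742-.034*.866])+[X[0],X[1],0]
U=np.array([np.cos(X[2]),np.sin(X[2]),0])
def tcp_for(b,off=(31,57)): return b-U*off[0]/1e3+np.array([0,0,off[1]/1e3])
E
python3 - <<'E'
from h import *
for z in (60,30,21,10): print(z,tcp_for(well(-.5,0,z)).round(4))
to(tcp_for(well(-.5,0,60)),173.52)
E
```

```text
60 [0.4284 0.0103 0.1535]
30 [0.4433 0.0086 0.1275]
21 [0.4478 0.0081 0.1197]
10 [0.4533 0.0075 0.1102]
tcp [0.3996 0.1963 0.2289] yaw -170.1 rp [-3.141  -0.0067] F [-0.3  0.5 -0.4] w 0.0234 t 12.8167
move cm [  0.3  -18.82   7.56] spin 16.38
```

>>> play_rows([
  {"linear": [0.0,-2,0],"spin": 0},
  {"linear": [0.05,-3,0],"spin": 0},
  {"linear": [0.05,-3.3,0],"spin": 0},
  {"linear": [0.1,-3.3,0],"spin": 0},
  {"linear": [0.1,-3.3,0],"spin": 0},
  {"linear": [0,-2.5,0],"spin": 0},
  {"linear": [0,-1.4,0],"spin": 0},
  {"linear": [0,0,0],"spin": 5.4},
  {"linear": [0,0,0],"spin": 5.5},
  {"linear": [0,0,0],"spin": 5.5},
  {"linear": [0,0,0],"spin": 0},
  {"linear": [0,0,0],"spin": 0},
])

```text
time: 13.82
tool_pos: [0.4297, 0.0111, 0.2301]
ee_rot: [3.141, -0.004, 3.03]
wrist_force: [-0.2, -0.4, -0.9]
width: 0.0235
```

```bash
python3 - <<'E'
from h import *
to(tcp_for(well(-.5,0,50)),173.52)
E
```

```text
tcp [0.4297 0.0111 0.2301] yaw 173.62 rp [ 3.1414 -0.004 ] F [-0.2 -0.4 -0.9] w 0.0235 t 13.8167
move cm [-0.42 -0.1   8.53] spin 0.1
```

>>> play_rows([
  {"linear": [-0.1,-0.1,2.5],"spin": 0.1},
  {"linear": [-0.1,0,2.5],"spin": 0},
  {"linear": [-0.1,0,2],"spin": 0},
  {"linear": [-0.1,0,1.2],"spin": 0},
  {"linear": [0,0,0.3],"spin": 0},
  {"linear": [0,0,0],"spin": 0},
  {"linear": [0,0,0],"spin": 0},
])

```text
time: 14.4
tool_pos: [0.4346, 0.0097, 0.1473]
ee_rot: [3.141, 0.0, 3.027]
wrist_force: [-0.0, 0.3, -0.1]
width: 0.0236
```

```bash
python3 - <<'E'
from h import *
to(tcp_for(well(-.5,0,30)),173.52)
p=eyes.snapshot('scene');c=cam(p); x,y=280,185
k=p['frame'][y:y+100,x:x+133]; cv2.imwrite('pics/s6.png',cv2.cvtColor(cv2.resize(k,None,fx=6,fy=6,interpolation=cv2.INTER_CUBIC),cv2.COLOR_RGB2BGR))
for w in [(-17,17,34),(17,17,34),(17,-17,34),(-17,-17,34),(0,0,50),(-12,-12,50),(12,-12,50)]: print(w,((proj(c,[well(*w)])[0]-[x,y]+.5)*6).round())
E
```

```text
tcp [0.4346 0.0097 0.1473] yaw 173.45 rp [3.1415e+00 2.0000e-04] F [-0.   0.3 -0.1] w 0.0236 t 14.4
move cm [-0.88 -0.01  1.98] spin -0.07
(-17, 17, 34) [203. 488.]
(17, 17, 34) [292. 426.]
(17, -17, 34) [342. 489.]
(-17, -17, 34) [251. 554.]
(0, 0, 50) [251. 458.]
(-12, -12, 50) [236. 504.]
(12, -12, 50) [301. 458.]
```

View pics/s6.png

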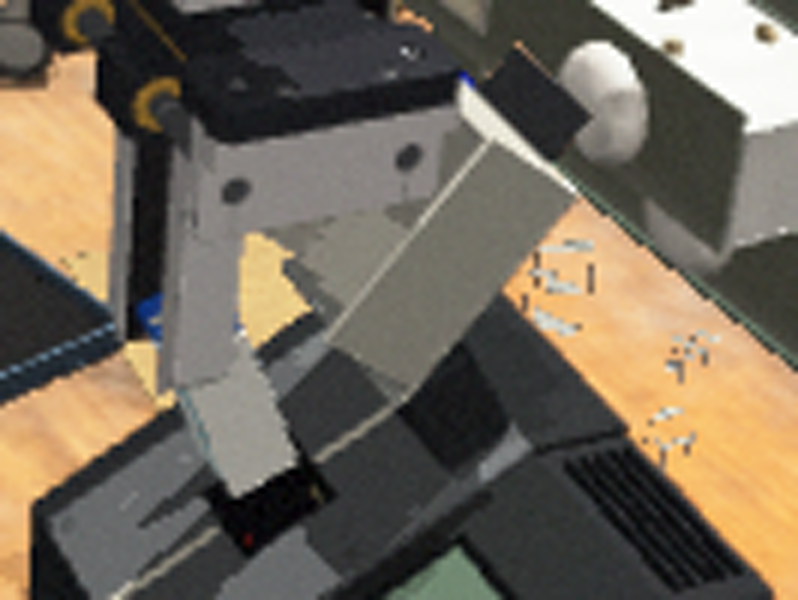

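```bash
python3 - <<'E'
from h import *
p=eyes.snapshot('scene');c=cam(p); x,y=280,185
t=robot.get_obs()['tool_pos'];V=np.array([-U[1],U[0],0])
for du in (-37.5,37.5):
  for dy in (-88,-40,-24):
    print(du,dy,((proj(c,[t+U*du/1e3+V*dy/1e3+[0,0,.083]])[0]-[x,y]+.5)*6).round())
h=lambda a,l,y,n:((proj(c,[well(46-l*np.cos(a)-n*np.sin(a)*1,y,74+l*np.sin(a)-n*np.cos(a))])[0]-[x,y]+.5)*6).round()
for a in (2.6,2.7,2.75,2.8): print(a,'lipend±22',h(a,98,-22,0),h(a,98,22,0),'tip outer near',h(a,79,-38,0),'tip wall near',h(a,79,-38,38),'root wall near',h(a,0,-38,38),'root',h(a,0,-38,0))
E
```

```text
-37.5 -88 [202. 257.]
-37.5 -40 [124. 161.]
-37.5 -24 [100. 131.]
37.5 -88 [469. 204.]
37.5 -40 [380. 113.]
37.5 -24 [353.  85.]
2.6 lipend±22 [ 557. 1327.] [479. 993.] tip outer near [ 550. 1506.] tip wall near [ 453. 1470.] root wall near [ 308. 1703.] root [ 406. 1732.]
2.7 lipend±22 [ 579. 1338.] [ 502. 1004.] tip outer near [ 569. 1515.] tip wall near [ 481. 1468.] root wall near [ 315. 1692.] root [ 406. 1732.]
2.75 lipend±22 [ 590. 1344.] [ 512. 1010.] tip outer near [ 578. 1520.] tip wall near [ 494. 1468.] root wall near [ 319. 1687.] root [ 406. 1732.]
2.8 lipend±22 [ 600. 1351.] [ 522. 1017.] tip outer near [ 586. 1525.] tip wall near [ 507. 1468.] root wall near [ 324. 1682.] root [ 406. 1732.]
```

>>> play_rows([
  {"linear": [-0.25,0,0.55],"spin": 0},
  {"linear": [-0.25,0,0.55],"spin": 0},
  {"linear": [-0.25,0,0.55],"spin": 0},
  {"linear": [-0.15,0,0.33],"spin": 0},
  {"linear": [0,0,0],"spin": 0},
  {"linear": [0,0,0],"spin": 0},
])

```text
time: 15.0
tool_pos: [0.4432, 0.0085, 0.1267]
ee_rot: [3.142, -0.001, 3.026]
wrist_force: [0.5, -0.6, -0.9]
width: 0.0235
```

>>> play_rows([
  {"linear": [-0.1,0,0.17],"spin": 0},
  {"linear": [-0.1,0,0.17],"spin": 0},
  {"linear": [-0.1,0,0.17],"spin": 0},
  {"linear": [-0.1,0,0.17],"spin": 0},
  {"linear": [0,0,0],"spin": 0},
])

```text
time: 15.42
tool_pos: [0.4474, 0.0081, 0.12]
ee_rot: [3.142, -0.001, 3.026]
wrist_force: [0.5, -0.1, -1.9]
width: 0.0236
```

>>> play_rows([
  {"linear": [-0.1,0,0.17],"spin": 0},
  {"linear": [-0.1,0,0.17],"spin": 0},
  {"linear": [0,0,0],"spin": 0},
])

```text
time: 15.67
tool_pos: [0.4493, 0.0078, 0.1166]
ee_rot: [3.142, -0.001, 3.026]
wrist_force: [1.0, 0.4, -0.4]
width: 0.0237
```

>>> play_rows([
  {"linear": [-0.1,0,0.17],"spin": 0},
  {"linear": [-0.1,0,0.17],"spin": 0},
  {"linear": [0,0,0],"spin": 0},
])

```text
time: 15.92
tool_pos: [0.4513, 0.0076, 0.1131]
ee_rot: [3.142, -0.001, 3.026]
wrist_force: [-0.8, -0.6, -1.6]
width: 0.0235
```

>>> play_rows([
  {"linear": [0.2,0,0.03],"spin": 0},
  {"linear": [0.2,0,0.04],"spin": 0},
  {"linear": [0.2,0,0.04],"spin": 0},
  {"linear": [0,0,0],"spin": 0},
])

```text
time: 16.25
tool_pos: [0.4469, 0.0081, 0.1135]
ee_rot: [3.142, 0.005, 3.026]
wrist_force: [5.2, -0.4, -0.5]
width: 0.0237
```

>>> play_rows([
  {"linear": [-0.1,0,0.17],"spin": 0},
  {"linear": [-0.1,0,0.17],"spin": 0},
  {"linear": [-0.1,0,0.17],"spin": 0},
  {"linear": [0,0,0],"spin": 0},
])

```text
time: 16.58
tool_pos: [0.4489, 0.0079, 0.1077]
ee_rot: [3.141, 0.001, 3.026]
wrist_force: [3.2, -0.7, 4.0]
width: 0.024
```

>>> play_rows([
  {"linear": [-0.1,0,0.17],"spin": 0},
  {"linear": [0,0,0],"spin": 0},
  {"linear": [0,0,0],"spin": 0},
])

```text
time: 16.83
tool_pos: [0.4495, 0.0078, 0.1055]
ee_rot: [3.141, -0.0, 3.026]
wrist_force: [3.0, 0.5, 2.9]
width: 0.024
```

>>> play_rows([
  {"linear": [0,0,0],"spin": 0},
  {"linear": [0,0,0],"spin": 0},
  {"linear": [0,0,0],"spin": 0},
  {"linear": [0,0,0],"spin": 0},
  {"linear": [0,0,0],"spin": 0},
  {"linear": [0,0,0],"spin": 0},
], claw=3.2)

```text
time: 17.33
tool_pos: [0.4489, 0.0079, 0.1053]
ee_rot: [3.142, -0.001, 3.026]
wrist_force: [0.2, 0.1, 0.3]
width: 0.0321
```

>>> play_rows([
  {"linear": [0.3,0,-0.7],"spin": 0},
  {"linear": [0.8,0,-2],"spin": 0},
  {"linear": [0.8,0,-2],"spin": 0},
  {"linear": [0.8,0,-2],"spin": 0},
  {"linear": [0.8,0,-2],"spin": 0},
  {"linear": [0,0,0],"spin": 0},
  {"linear": [0,0,0],"spin": 0},
])

```text
time: 17.92
tool_pos: [0.4153, 0.0118, 0.194]
ee_rot: [3.141, 0.004, 3.026]
wrist_force: [0.3, -0.9, -0.0]
width: 0.032
```

```bash
python3 - <<'E'
from h import *
p=eyes.snapshot('scene');c=cam(p); x,y=280,185
k=p['frame'][y:y+100,x:x+133]; cv2.imwrite('pics/s7.png',cv2.cvtColor(cv2.resize(k,None,fx=6,fy=6,interpolation=cv2.INTER_CUBIC),cv2.COLOR_RGB2BGR))
for w in [(-12,-12,34),(12,-12,34),(-12,-12,68),(12,-12,68),(12,12,68),(-12,12,68)]: print(w,((proj(c,[well(*w)])[0]-[x,y]+.5)*6).round())
to(well(0,0,68)+[0,0,.014])
E
```

```text
(-12, -12, 34) [257. 535.]
(12, -12, 34) [321. 489.]
(-12, -12, 68) [212. 469.]
(12, -12, 68) [278. 423.]
(12, 12, 68) [243. 378.]
(-12, 12, 68) [179. 424.]
tcp [0.4147 0.0119 0.1925] yaw 173.39 rp [3.1415e+00 7.0000e-04] F [-0.8 -1.  -0.1] w 0.032 t 17.9667
move cm [-4.12  0.01  7.49] spin None
```

View pics/s7.png

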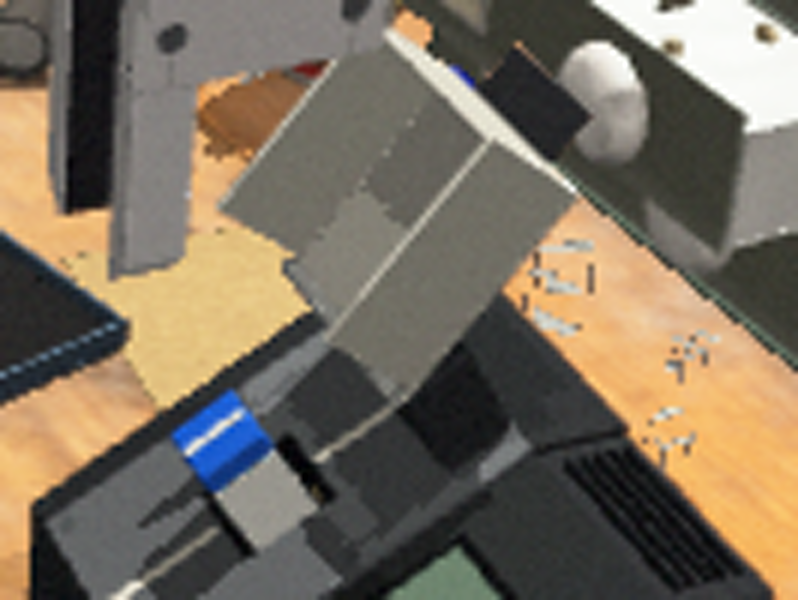

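>>> play_rows([
  {"linear": [-0.8,0,0],"spin": 0},
  {"linear": [-1,0,0],"spin": 0},
  {"linear": [-1,0,0],"spin": 0},
  {"linear": [-1,0,0.5],"spin": 0},
  {"linear": [0,0,1.5],"spin": 0},
  {"linear": [0,0,2],"spin": 0},
  {"linear": [0,0,1.5],"spin": 0},
  {"linear": [0,0,0.6],"spin": 0},
  {"linear": [0,0,0.3],"spin": 0},
  {"linear": [0,0,0],"spin": 0},
  {"linear": [0,0,0],"spin": 0},
], claw=0)

```text
time: 18.88
tool_pos: [0.4531, 0.0074, 0.1292]
ee_rot: [3.141, 0.001, 3.026]
wrist_force: [-0.1, 0.3, -0.3]
width: 0.0002
```

>>> play_rows([
  {"linear": [0,0,0.2],"spin": 0},
  {"linear": [0,0,0.2],"spin": 0},
  {"linear": [0,0,0],"spin": 0},
  {"linear": [0,0,0],"spin": 0},
])

```text
time: 19.22
tool_pos: [0.4525, 0.0075, 0.125]
ee_rot: [3.142, 0.001, 3.026]
wrist_force: [0.7, 0.7, -0.4]
width: 0.0008
```

>>> play_rows([
  {"linear": [0,0,0.2],"spin": 0},
  {"linear": [0,0,0.15],"spin": 0},
  {"linear": [0,0,0],"spin": 0},
  {"linear": [0,0,0],"spin": 0},
])

```text
time: 19.55
tool_pos: [0.4529, 0.0074, 0.122]
ee_rot: [3.142, 0.002, 3.026]
wrist_force: [-0.5, -0.6, 4.2]
width: 0.0007
```

>>> play_rows([
  {"linear": [0,0,0.15],"spin": 0},
  {"linear": [0,0,0.15],"spin": 0},
  {"linear": [0,0,0],"spin": 0},
  {"linear": [0,0,0],"spin": 0},
])

```text
time: 19.88
tool_pos: [0.4536, 0.0074, 0.1216]
ee_rot: [3.142, 0.004, 3.026]
wrist_force: [-4.1, 0.3, 14.1]
width: 0.0002
```

>>> play_rows([
  {"linear": [0,0,-1],"spin": 0},
  {"linear": [0,0,-3],"spin": 0},
  {"linear": [0,0,-3.5],"spin": 0},
  {"linear": [0,0,-3.5],"spin": 0},
  {"linear": [0,0,-2.2],"spin": 0},
  {"linear": [0,0,-1],"spin": 0},
  {"linear": [-1.9,0,0],"spin": 0},
  {"linear": [-3,0,0],"spin": 0},
  {"linear": [-3,0,0],"spin": 0},
  {"linear": [-3,0,0],"spin": 0},
  {"linear": [-1.5,0,0],"spin": 0},
  {"linear": [0,0,0],"spin": 0},
])

```text
time: 20.88
tool_pos: [0.5771, -0.0072, 0.2565]
ee_rot: [3.142, -0.005, 3.026]
wrist_force: [-0.3, 0.5, -0.2]
width: 0.0003
```

```bash
python3 - <<'E'
from h import *
to(X[0]*np.array([1,0,0])+X[1]*np.array([0,1,0])+U*.105+[0,0,.205],173.52)
for a in (2.75,2.4,2.1,1.8,1.5,1.2,.9,.6,.3,0):
    q=well(46-92*np.cos(a)+3*np.sin(a),0,74+92*np.sin(a)+3*np.cos(a)); print(a,'u',((q-[X[0],X[1],0])@U*1e3).round(1),'z',(q[2]*1e3).round(1), 'elev from back',round(210-np.degrees(a),0))
E
```

```text
tcp [ 0.5771 -0.0072  0.2565] yaw 173.36 rp [ 3.1416 -0.0048] F [-0.3  0.5 -0.2] w 0.0003 t 20.8833
move cm [-0.    0.06  5.15] spin -0.16
2.75 u 78.3 z 202.9 elev from back 52.0
2.4 u 50.4 z 218.7 elev from back 72.0
2.1 u 23.4 z 223.8 elev from back 90.0
1.8 u -4.0 z 220.8 elev from back 107.0
1.5 u -29.2 z 209.7 elev from back 124.0
1.2 u -50.0 z 191.8 elev from back 141.0
0.9 u -64.6 z 168.4 elev from back 158.0
0.6 u -71.7 z 141.9 elev from back 176.0
0.3 u -70.5 z 114.4 elev from back 193.0
0 u -61.3 z 88.4 elev from back 210.0
```

>>> play_rows([
  {"linear": [0,0,2],"spin": 0},
  {"linear": [0,0,2],"spin": 0},
  {"linear": [0,0,1.1],"spin": 0},
  {"linear": [1,0,0],"spin": 0},
  {"linear": [1.2,0,0],"spin": 0},
  {"linear": [1.2,0,0],"spin": 0},
  {"linear": [1.2,0,0],"spin": 0},
  {"linear": [1.2,0,0],"spin": 0},
  {"linear": [1.2,0,0],"spin": 0},
  {"linear": [1.2,0,0],"spin": 0},
  {"linear": [0.4,0,0],"spin": 0},
  {"linear": [0,0,0],"spin": 0},
])

```text
time: 21.88
tool_pos: [0.4891, 0.0033, 0.2104]
ee_rot: [3.141, 0.002, 3.026]
wrist_force: [-0.8, 0.2, -0.4]
width: 0.0005
```

```bash
python3 - <<'E'
from h import *
o=robot.get_obs();t=o['tool_pos'];print('u',(t-[X[0],X[1],0])@U,t,o['wrist_force'])
p=eyes.snapshot('scene');c=cam(p); x0,y0=280,185
k=p['frame'][y0:y0+100,x0:x0+133]; cv2.imwrite('pics/s8.png',cv2.cvtColor(cv2.resize(k,None,fx=6,fy=6,interpolation=cv2.INTER_CUBIC),cv2.COLOR_RGB2BGR))
d=finder.silhouettes(p,'cover')[:1]
for q in d: print(q['conf'],q['box'])
for a in (2.75,2.2,2.1,2,1.9,1.8): # lip corners px
    L=lambda l,y,n:proj(c,[well(46-l*np.cos(a)-n*np.sin(a),y,74+l*np.sin(a)-n*np.cos(a))])[0].round(0)
    pts=np.array([L(l,y,n) for l in (0,79) for y in (-38,38) for n in (0,38)]); print(a,pts.min(0),pts.max(0))
E
```

```text
u 0.01659435882791304 [0.48907245 0.00332897 0.2103904 ] [-0.83130793  0.21749544 -0.35511376]
0.9 [324.1, 224.4, 41.8, 65.9]
2.75 [314. 185.] [376. 250.]
2.2 [309. 190.] [356. 253.]
2.1 [309. 190.] [352. 254.]
2 [308. 191.] [348. 256.]
1.9 [304. 192.] [347. 258.]
1.8 [300. 194.] [347. 259.]
```

>>> play_rows([
  {"linear": [1.1,0,0],"spin": 0},
  {"linear": [1.1,0,0],"spin": 0},
  {"linear": [1.05,0,0.7],"spin": 0},
  {"linear": [1.05,0,0.9],"spin": 0},
  {"linear": [0.7,0,1.1],"spin": 0},
  {"linear": [0.7,0,1.1],"spin": 0},
  {"linear": [0.5,0,1.2],"spin": 0},
  {"linear": [0.4,0,1.3],"spin": 0},
  {"linear": [0.2,0,1.3],"spin": 0},
  {"linear": [0.1,0,1.4],"spin": 0},
  {"linear": [0,0,0],"spin": 0},
  {"linear": [0,0,0],"spin": 0},
])

```text
time: 22.98
tool_pos: [0.4204, 0.0112, 0.1186]
ee_rot: [3.142, -0.002, 3.026]
wrist_force: [0.3, 0.4, 0.4]
width: 0.0008
```

```bash
cat > cov.py <<'E'
from h import *
o=robot.get_obs();t=o['tool_pos'];print('u',((t-[X[0],X[1],0])@U).round(4),t.round(4),o['wrist_force'].round(1),o['time'])
p=eyes.snapshot('scene');c=cam(p)
for q in finder.silhouettes(p,'cover')[:1]: b=q['box'];print(q['conf'],'l,t,r,b',b[0]-b[2]/2,b[1]-b[3]/2,b[0]+b[2]/2,b[1]+b[3]/2)
for a in (.6,.4,.3,.2,.1,0):
    L=lambda l,y,n:proj(c,[well(46-l*np.cos(a)-n*np.sin(a),y,74+l*np.sin(a)-n*np.cos(a))])[0].round(1)
    pts=np.array([L(l,y,n) for l in (0,79) for y in (-38,38) for n in (0,38)]); print(a,pts.min(0),pts.max(0))
save(p,'cov')
E
python3 cov.py
```

```text
u -0.0525 [0.4204 0.0112 0.1186] [0.3 0.4 0.4] 22.9833
0.6 [286.6 227.4] [347.1 274.6]
0.4 [288.7 227.4] [347.3 280.6]
0.3 [289.2 227.4] [349.2 283.1]
0.2 [290.1 227.4] [351.1 285.3]
0.1 [291.4 227.4] [352.9 287. ]
0 [293.1 227.4] [354.7 288.4]
```

Continue down, pressing the lip shut.

>>> play_rows([
  {"linear": [0.2,0,0.4],"spin": 0},
  {"linear": [0.2,0,0.4],"spin": 0},
  {"linear": [0,0,0.2],"spin": 0},
  {"linear": [0,0,0],"spin": 0},
  {"linear": [0,0,0],"spin": 0},
])

```text
time: 23.5
tool_pos: [0.418, 0.0115, 0.1108]
ee_rot: [3.142, 0.002, 3.026]
wrist_force: [-2.9, 0.7, 7.1]
width: 0.0006
```

>>> play_rows([
  {"linear": [0,0,0.2],"spin": 0},
  {"linear": [0,0,0.15],"spin": 0},
  {"linear": [0,0,0],"spin": 0},
  {"linear": [0,0,0],"spin": 0},
])

```text
time: 23.83
tool_pos: [0.4183, 0.0115, 0.1101]
ee_rot: [-3.142, 0.003, 3.026]
wrist_force: [-7.2, 0.4, 19.2]
width: 0.0004
```

>>> play_rows([
  {"linear": [0,0,0.1],"spin": 0},
  {"linear": [0,0,0],"spin": 0},
  {"linear": [0,0,0],"spin": 0},
  {"linear": [0,0,-1],"spin": 0},
  {"linear": [0.5,0,-3],"spin": 0},
  {"linear": [1,0,-3.5],"spin": 0},
  {"linear": [2,0,-3.5],"spin": 0},
  {"linear": [3,0,-3],"spin": 0},
  {"linear": [3,0,0],"spin": 0},
  {"linear": [2,0,0],"spin": 0},
  {"linear": [0,0,0],"spin": 0},
  {"linear": [0,0,0],"spin": 0},
])

```text
time: 24.83
tool_pos: [0.3039, 0.0247, 0.2444]
ee_rot: [3.142, 0.002, 3.026]
wrist_force: [0.0, 0.9, -0.2]
width: 0.0005
```

```bash
python3 cov.py; python3 - <<'E'
from h import *
k=cv2.imread('pics/cov.png')[185:285+15,225:379]; a=cv2.resize(k,None,fx=5,fy=5,interpolation=cv2.INTER_CUBIC)
cv2.imwrite('pics/fin.png',a)
p=eyes.snapshot('top');c=cam(p);hsv=cv2.cvtColor(p['frame'],cv2.COLOR_RGB2HSV)
m=np.zeros((420,560),np.uint8);m[235:265,183:211]=cv2.inRange(hsv,(10,170,150),(25,255,255))[235:265,183:211]
pts=np.argwhere(m)[:,::-1];print('amber',len(pts),onz(c,*pts.mean(0),.071))
E
```

```text
u -0.1698 [0.3039 0.0247 0.2444] [ 0.   0.9 -0.2] 24.8333
0.82 l,t,r,b 288.6 231.0 350.6 288.0
0.6 [286.6 227.4] [347.1 274.6]
0.4 [288.7 227.4] [347.3 280.6]
0.3 [289.2 227.4] [349.2 283.1]
0.2 [290.1 227.4] [351.1 285.3]
0.1 [291.4 227.4] [352.9 287. ]
0 [293.1 227.4] [354.7 288.4]
amber 142 [0.4503366  0.32377421 0.071     ]
```

View pics/fin.png

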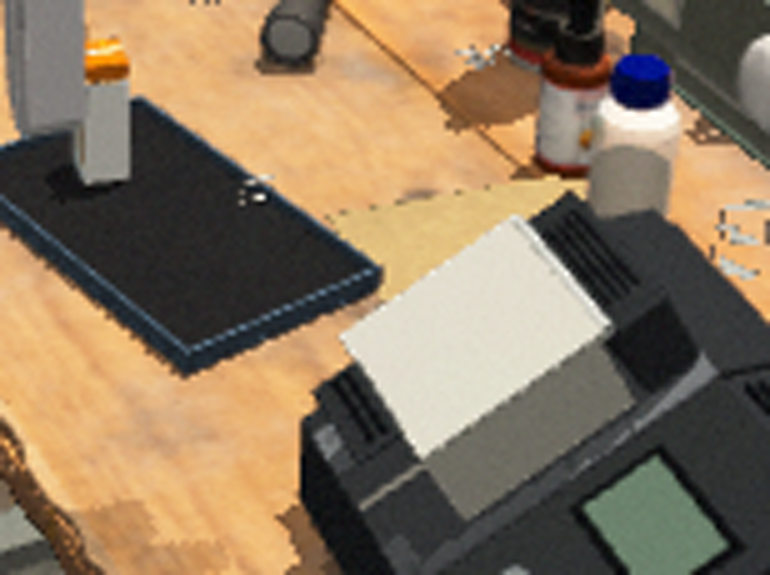

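```bash
python3 - <<'E'
from h import *
p=eyes.snapshot('scene');c=cam(p)
for a in (0,.05,.1,.15):
    L=lambda l,y,n:((proj(c,[well(46-l*np.cos(a)-n*np.sin(a),y,74+l*np.sin(a)-n*np.cos(a))])[0]-[225,185]+.5)*5).round(0)
    print(a,L(79,-38,-3),L(0,-38,-3),L(79,38,-3),L(79,-38,38),L(0,-38,38))
E
```

```text
0 [424. 454.] [610. 323.] [339. 332.] [471. 520.] [651. 392.]
0.05 [420. 447.] [610. 323.] [335. 325.] [462. 516.] [647. 395.]
0.1 [416. 440.] [611. 323.] [332. 318.] [454. 513.] [642. 398.]
0.15 [413. 433.] [611. 322.] [329. 310.] [446. 508.] [638. 401.]
```

```bash
python3 -c "
from bench import robot
print(robot.close_job())"
```

```text
the job is handed in; nothing more can be done
None
```

The reference cell is in the well, the light cover is shut over it, and the job is handed in at about 25 s on the clock. No verdict came back.

**What I did:** I gripped the cell by its frosted sides near the stopper. The tool can only point straight down, so I tilted the cell in the jaws by pushing its foot against the tray rim. I then slid it down the sloping well, let go, and pressed the stopper with closed fingertips, about 14 N against a firm stop. After that I swung the cover forward from behind and pressed it down, about 19 N against a firm stop.

**Last checks:**
- **Cell:** After release, the picture showed the cell in the well, with its stopper line along the deck line. Its top corners were within about 3 mm of where a fully seated cell should be. The fingertips met the stopper about 1.4 mm higher than I calculated. I could not look again once the cover was shut.
- **Cover:** Its corners match the predicted shut position in the scene camera. The trained network's outline of the cover agreed only loosely, with its left edge about 4 px off.
- **Amber cell:** It is upright and within 1 mm of where it started.
- **Robot:** It is clear of everything.

**Disagreements along the way:**
- The top camera read about 3 mm lower in x than the wrist camera. I used the wrist camera, and the grasp and the insertion both agreed with it.
- The tilt in the jaws came out at about 23 degrees instead of the 30 I intended. The last part of the insertion turned the cell towards the well's angle.

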